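# Close the sample pot after taking out the rod that is too tall

### The arm

A 6-joint arm with a two-finger parallel gripper is mounted at the origin on the work surface. World frame = base frame: x ahead of the robot, y to its left, z up, the work surface at z = 0. Lengths are in m, angles in degrees, forces in N, time in s.
With the tool pointing down it reaches from about 0.35 to 0.875 m from the base axis. Payload 4.2 kg.
Tool frame: the origin (TCP) lies midway between the tips of the shut fingers; the grasp point (between the pads) lies 19 mm behind it; z points along the fingers, y is the direction in which the jaws open and shut (so a half turn about z gives the same grasp; the last joint's range is limited). The gripper opens to 87 mm and grips with 3 to 60 N. Pads are 19 mm wide; open, the fingers measure 117 mm over their backs; the gripper's body (75 mm by 190 mm) begins 51 mm behind the grasp point.
Start: joints at [-61.158, 22.042, 0.453, 0, -68.411, -14.817], TCP at [0.151, -0.606, 0.196] pointing down, gripper open.
Joint ranges: [-179.83, 179.83], [-69.29, 118.12], [-61.27, 80.66], [-181.25, 117.63], [-171.15, -9.14], [-177.46, 177.46]. Speed limits (degrees/s): [159.86, 159.86, 180, 180, 180, 180].

### API

Orientations are given as a 3x3 rotation matrix whose columns are the frame's x, y, z axes.
In Python, from station import r gives the robot as it stands.
- The arm moves only by the tool play_rows, never from a script. Its argument "commands" is a list that holds one entry, the list of rows, each a list of 7 numbers: the shift along the world's x, y, z in m, then the turn, a rotation vector about the world's x, y, z in rad, then the closure, from 0 (fully open) to 1 (shut). A call has 1 to 5 rows; each row is the pose to reach, as a shift and turn from the pose commanded when the call began; what a row does not reach only later rows make up. A row lasts 1/10 s, in which the tool goes at most 50 mm and 8.59 degrees, less where a joint would pass 70% of its speed; a pose out of reach is approached as far as the arm can. A call with a gripper value outside its range is refused whole. The fingers move at their own pace and stop on an object; the grip force is fixed at half the most. Time passes only in rows, so rows that repeat a pose let the fingers close. It gives the time, the measured TCP pose, the force and the opening at its end, in the units of the state.
- r.sense(): the state, without advancing time (a new reading comes with each control period).
- r.capture(name): name is "scene" or "side" or "wrist"; returns a dict with "image" (384x512x3 uint8, red, green, blue), "range_z" (384x512 float32, m along the optical axis (not along the pixel's ray), 0 where there is no reading), "intrinsics" (3x3 intrinsics, pixels), "extrinsics" (4x4, takes a point from camera to world coordinates); the wrist camera has in their place "mount" (4x4, takes a point from camera to tool coordinates, whose origin is the TCP and whose axes are the flange's). Camera axes: x right, y up, looking along -z (the intrinsics and any distortion apply to the point x, -y, -z); pixel columns grow to the right and rows downward; lengths in m; the calibration is good to about 2 mm. A picture is of the moment at which its call begins: read the wrist's pose just before it.
- r.finish_job(): hands the job in, once; it reports no verdict.
The state is a dict: "time_s": time; "joints": joint angles; "joint_velocities": joint speeds; "effort": joint torques, N m; "tcp_pos": TCP position; "ee_rot": TCP orientation; "wrist_force": force on the tool from outside, world axes, zero at the start; "moment": the same for the moment, N m; "gripper_width": opening from 0.0 (shut) to 1.0 (fully open).
Only numpy, scipy, OpenCV 4.12 (cv2) and the standard library are available. Lean on these libraries where they do the work, as an engineer would, in place of code of your own. Each camera call takes 0.05 s, during which the arm holds its last target. There are 200 camera calls.

### The job

The steel sample pot cannot be closed because one long rod stands up past the red fill line inside it. Take that rod out and stand it upright in the blue tray, then put the large lid with the red knob on the pot so that it sits fully home, level, and let go.

Things in the scene. Friction and masses are not known exactly. Their poses are not given: they have to be found in the camera images.
- pot: Open round steel pot, fixed upright on the bench by a flange (168 mm across, 6 thick). Origin: centre of its underside, z up. Outer diameter 132, inner 124, rim 75 above origin, inner floor at 8, red fill line round the inside at 52. In it stand three 30 mm diameter rods, each 30 from the pot's axis: two brass ones 36 tall, below the line (they stay), and the long one.
- rod: The long aluminium rod, 30 mm diameter, 105 mm tall, about 0.2 kg, standing upright on the pot's floor at the start and rising 38 above the rim. Origin: centre of its lower end face; z along the rod, towards its top.
- lid: Large steel lid, about 0.25 kg, right way up on the bench. Origin: centre of its underside; z up. Above it: tapered plug 0-16 mm (diameter 96 at bottom, 112 at top), flange 146 across at 16-20, red round knob 28 across at 20-52. Seated, plug inside, flange on the rim, its origin is 59 above the pot's. A smaller lid (91 across, black knob) nearby does not fit.
- tray: Blue open-topped tray fixed to the bench, 150 (its x) by 120 (its y) by 25 mm high, walls and floor 4 mm thick, empty. Origin: centre of its underside on the bench; z up.

How it is judged (in metres and radians):
On the way:
1. the long rod stands upright in the blue tray (x of rod in the frame of tray between -0.062 and 0.062 m and y of rod in the frame of tray between -0.047 and 0.047 m and z of rod in the frame of tray below 0.012 m and angle between rod's own z axis and vertical below 0.17 rad), for 0.2 s.
At the end, for the whole second after the job is handed in: The long rod stands on the floor of the blue tray, inside its walls, upright within 10 degrees, at rest; the large lid sits on the pot with its plug inside and its flange on the rim (within 4 mm of full depth, centred within 12 mm, level within 4 degrees), at rest and released (all of step 1 and horizontal distance between lid and pot below 0.012 m and z of lid in the frame of pot between 0.053 and 0.063 m and angle between lid's own z axis and vertical below 0.07 rad and linear speed of each of rod, lid below 0.02 m/s); the robot touches nothing.
It also fails if it takes over 64 s, if anything falls off the work surface, if the arm or the gripper's body presses on something with over 40 N, if the wrist force passes 120 N, or if a joint passes its speed limit or range.

## Working session

There is one attempt and no reset: what is moved stays moved. The work goes in short steps, Python scripts to look and compute and a tool call to move; the robot and the scene stay as the last step left them, time stands still between calls to the robot, and variables do not carry over. Pictures are saved under pics/ and viewed, about 8 in all and at most 12, crops included, and the job is handed in when it is done.

Besides the shell and the picture viewer there is one more tool, called after "Call:" by a JSON object that holds its "fn" and its "kwargs", one argument or row to a line. play_rows: Moves the arm, as the interface text tells. Its arguments: {"type":"object","properties":{"commands":{"type":"array","items":{"type":"array","items":{"type":"array","items":{"type":"number"}}}}},"required":["commands"]}

```bash
mkdir -p pics
cat > h.py <<'E'
import numpy as np,cv2
from station import r
def cap(n):
    s=r.sense(); c=r.capture(n); c['s']=s
    if 'extrinsics' in c: T=np.array(c['extrinsics'])
    else:
        W=np.eye(4);W[:3,:3]=np.array(s['ee_rot']);W[:3,3]=s['tcp_pos'];T=W@np.array(c['mount'])
    c['T']=T;return c
def cloud(c):
    z=np.array(c['range_z'],float);K=np.array(c['intrinsics']);v,u=np.mgrid[:z.shape[0],:z.shape[1]]
    x=(u-K[0,2])/K[0,0]*z;y=(v-K[1,2])/K[1,1]*z
    P=np.stack([x,-y,-z,np.ones_like(z)],-1)@c['T'].T
    P=P[...,:3].copy();P[z==0]=np.nan;return P
def save(n,im): cv2.imwrite('pics/'+n,im[...,::-1])
E
python3 - <<'E'
from h import *
ims=[]
for n in('scene','side'):
    c=cap(n);np.savez(n+'.npz',P=cloud(c),im=c['image'],T=c['T'],K=c['intrinsics']);save(n+'0.png',cv2.resize(c['image'],(800,600)))
print(r.sense())
E
```

```text
{'time_s': 0.1, 'joints': array([-6.11583215e+01,  2.20859839e+01,  3.88209571e-01, -2.40644960e-02,
       -6.84101911e+01, -1.48166243e+01]), 'joint_velocities': array([-0.09562782, -0.11433217,  0.15557798, -0.01796155,  0.07223999,
        0.02694816]), 'effort': array([-6.74175462e-04, -3.91689456e+01,  1.87935734e+01,  4.23194960e+00,
        1.34578737e-02, -7.29114254e-05]), 'tcp_pos': array([ 0.15133791, -0.60580613,  0.19538029]), 'ee_rot': array([[-9.70227348e-01, -2.42195319e-01, -5.66884830e-04],
       [-2.42195960e-01,  9.70225610e-01,  1.83897326e-03],
       [ 1.04615465e-04,  1.92151936e-03, -9.99998148e-01]]), 'wrist_force': array([-0.55389301, -0.22575828,  0.53306482]), 'moment': array([ 0.00487755,  0.02957908, -0.00312381]), 'gripper_width': 0.9991780313539725}
```

View pics/scene0.png

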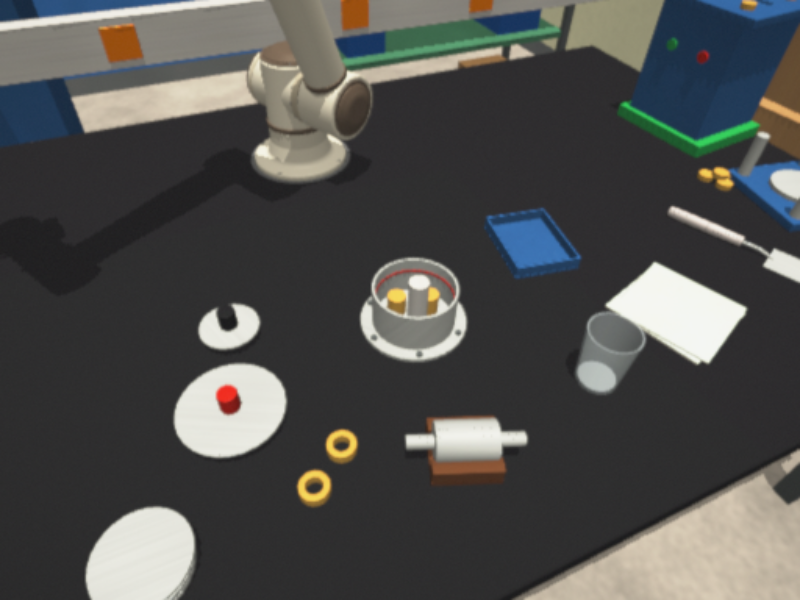

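View pics/side0.png

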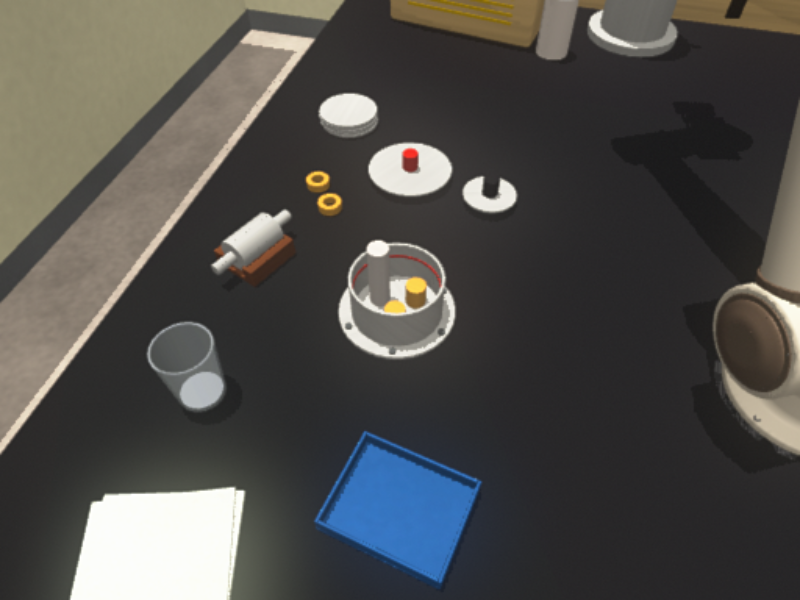

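Scene view: the rod top is at (419,282), the pot at (415,305), the red knob at (228,398), the small black-knob lid at (228,325) and the tray at (533,242). Side view: rod top (378,248), red knob (410,158), tray (400,508).

```bash
cat > m.py <<'E'
import numpy as np,cv2,sys
from scipy.optimize import least_squares
def circ(p):
    f=lambda q:np.hypot(p[:,0]-q[0],p[:,1]-q[1])-q[2]
    s=least_squares(f,[*p[:,:2].mean(0),.05],loss='soft_l1',f_scale=.002);return s.x.round(4),len(p)
for n,rod,knob,tray in(('scene',(419,282),(228,392),(533,242)),('side',(378,248),(410,153),(400,508))):
    d=np.load(n+'.npz');P=d['P'];im=d['im'].astype(int)
    g=lambda q:P[int(q[1]*.64),int(q[0]*.64)]
    R,Kn,Tr=g(rod),g(knob),g(tray);print(n,'raw',R.round(4),Kn.round(4),Tr.round(4))
    z=P[...,2];near=lambda c,a:np.hypot(P[...,0]-c[0],P[...,1]-c[1])<a
    m=near(R,.03)&(abs(z-R[2])<.004);print(' rodtop',np.median(P[m],0).round(4),circ(P[m])[1],(P[m].min(0)+P[m].max(0))/2)
    m=near(R,.15)&(abs(z-.075)<.003);m&=~near(R,.02);print(' rim',circ(P[m]))
    m=near(R,.15)&(abs(z-.006)<.004);
    print(' flange extents',circ(P[m]))
    m=near(Kn,.03)&(abs(z-Kn[2])<.004);print(' knobtop',(P[m].min(0)+P[m].max(0))/2,P[m].max(0)-P[m].min(0),m.sum())
    m=near(Kn,.09)&(abs(z-.02)<.004)
    k=m&(cv2.erode(m.astype(np.uint8),np.ones((3,3)))==0)
    h=cv2.convexHull(P[m][:,:2].astype(np.float32))[:,0];print(' lid',circ(h),cv2.minEnclosingCircle(h),np.median(P[m],0))
    m=(im[...,2]>im[...,0]*2+15)&near(Tr,.13)&(z<.04)&(z>-.01)
    print(' tray',cv2.minAreaRect(P[m][:,:2].astype(np.float32)*1000),np.percentile(z[m],[5,50,95]))
    br=(im[...,0]>120)&(im[...,2]<.5*im[...,0])&near(R,.08)&(abs(z-.044)<.006);pb=P[br][:,:2]
    print(' brass',br.sum())
    if len(pb)>10:
        _,l,c=cv2.kmeans(pb.astype(np.float32),2,None,(3,50,1e-5),5,0);print(c)
E
python3 m.py
```

```text
scene raw [0.5788 0.005  0.1136] [ 0.6092 -0.2852  0.0506] [0.4603 0.3057 0.0043]
 rodtop [0.5808 0.0037 0.1125] 104 [0.58035122 0.00374159 0.11236826]
 rim (array([0.5518, 0.0133, 0.0636]), 266)
 flange extents (array([0.555 , 0.0113, 0.0733]), 962)
 knobtop [ 0.61351171 -0.28738799  0.05000678] [0.02655508 0.02663814 0.00667695] 133
 lid (array([ 0.613 , -0.2876,  0.0727]), 45) ((0.6121246218681335, -0.2875315248966217), 0.07445339858531952) [ 0.62237968 -0.28997803  0.01944058]
 tray ((453.6778869628906, 303.8364562988281), (143.6871795654297, 188.8067169189453), 80.57891082763672) [0.00164027 0.00462875 0.02441461]
 brass 151
[[ 0.54995346  0.04685976]
 [ 0.53066707 -0.00700375]]
side raw [0.5811 0.0025 0.1111] [ 0.6135 -0.2872  0.0517] [0.4676 0.2924 0.0039]
 rodtop [0.5784 0.0073 0.1121] 137 [0.578767   0.00570192 0.1111988 ]
 rim (array([0.551 , 0.0155, 0.0636]), 294)
 flange extents (array([0.5486, 0.0264, 0.0678]), 1423)
 knobtop [ 0.61219601 -0.28585229  0.05074512] [0.0251176  0.02829847 0.00611158] 59
 lid (array([ 0.6129, -0.286 ,  0.0727]), 36) ((0.6110297441482544, -0.28668397665023804), 0.07514745742082596) [ 0.60755186 -0.27613608  0.019321  ]
 tray ((471.6997985839844, 286.19952392578125), (131.392333984375, 157.47607421875), 80.17198181152344) [0.00174816 0.00386132 0.02436385]
 brass 204
[[ 0.5465121   0.04166076]
 [ 0.5276252  -0.00403752]]
```

Pot ≈ (0.551, 0.014), rod ≈ (0.580, 0.005), lid ≈ (0.613, -0.287) and tray ≈ (0.47, 0.287). The existing yaw, with the jaws roughly along y, suits every grasp.

Call:
{"fn": "play_rows", "kwargs": {
  "commands": [
    [[0.03, 0.04, 0, 0, 0, 0, 0], [0.06, 0.08, 0, 0, 0, 0, 0], [0.09, 0.12, 0, 0, 0, 0, 0], [0.12, 0.16, 0, 0, 0, 0, 0], [0.15, 0.2, 0, 0, 0, 0, 0]]
  ]
}}

```text
time_s: 0.6
tcp_pos: [0.3021, -0.4045, 0.196]
ee_rot: [[-0.97, -0.242, -0.0], [-0.242, 0.97, 0.0], [0.0, 0.001, -1.0]]
wrist_force: [1.5, -0.2, 0.2]
gripper_width: 1.0
```

Call:
{"fn": "play_rows", "kwargs": {
  "commands": [
    [[0.03, 0.04, 0, 0, 0, 0, 0], [0.06, 0.08, 0, 0, 0, 0, 0], [0.09, 0.12, 0, 0, 0, 0, 0], [0.12, 0.16, 0, 0, 0, 0, 0], [0.15, 0.2, 0, 0, 0, 0, 0]]
  ]
}}

```text
time_s: 1.1
tcp_pos: [0.4521, -0.2044, 0.1963]
ee_rot: [[-0.97, -0.243, -0.0], [-0.243, 0.97, 0.0], [0.0, 0.0, -1.0]]
wrist_force: [0.8, -1.8, 0.6]
gripper_width: 1.0
```

Call:
{"fn": "play_rows", "kwargs": {
  "commands": [
    [[0.026, 0.042, 0, 0, 0, 0, 0], [0.052, 0.084, 0, 0, 0, 0, 0], [0.078, 0.126, 0, 0, 0, 0, 0], [0.104, 0.168, 0, 0, 0, 0, 0], [0.128, 0.21, 0, 0, 0, 0, 0]]
  ]
}}

```text
time_s: 1.6
tcp_pos: [0.58, 0.0056, 0.196]
ee_rot: [[-0.97, -0.243, -0.001], [-0.243, 0.97, -0.0], [0.001, 0.0, -1.0]]
wrist_force: [1.4, -0.8, -0.2]
gripper_width: 0.998
```

Run:
```python
from h import *
c=cap('wrist');np.savez('w1.npz',P=cloud(c),im=c['image'])
P=cloud(c);z=P[...,2];print(c['s']['tcp_pos'])
m=(abs(z-.113)<.005)&(np.hypot(P[...,0]-.58,P[...,1]-.005)<.03);print(m.sum(),np.median(P[m],0),(P[m].min(0)+P[m].max(0))/2)
save('w1.png',c['image'])
```

```text
[0.58003743 0.00564307 0.19598523]
858 [0.57774223 0.0051462  0.11256244] [0.57845623 0.00542576 0.11132938]
```

View pics/w1.png

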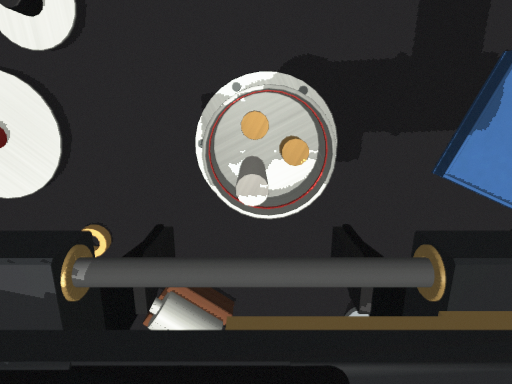

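The wrist view shows the rod at (252,190), midway between the fingers at columns 160 and 350. The wrist fit agrees with the scene cameras to within 2 mm. Next I descend, close and lift.

Call:
{"fn": "play_rows", "kwargs": {
  "commands": [
    [[-0.002, 0, -0.03, 0, 0, 0, 0], [-0.002, 0, -0.06, 0, 0, 0, 0], [-0.002, 0, -0.085, 0, 0, 0, 0], [-0.002, 0, -0.105, 0, 0, 0, 0], [-0.002, 0, -0.115, 0, 0, 0, 0]]
  ]
}}

```text
time_s: 2.15
tcp_pos: [0.5759, 0.0033, 0.0789]
ee_rot: [[-0.97, -0.242, -0.004], [-0.242, 0.97, -0.001], [0.004, 0.0, -1.0]]
wrist_force: [-0.2, -0.2, 0.2]
gripper_width: 1.0
```

Call:
{"fn": "play_rows", "kwargs": {
  "commands": [
    [[0, 0, 0, 0, 0, 0, 0.5], [0, 0, 0, 0, 0, 0, 0.8], [0, 0, 0, 0, 0, 0, 0.8], [0, 0, 0, 0, 0, 0, 0.8], [0, 0, 0, 0, 0, 0, 0.8]]
  ]
}}

```text
time_s: 2.65
tcp_pos: [0.5779, 0.0037, 0.0822]
ee_rot: [[-0.97, -0.242, 0.002], [-0.242, 0.97, 0.0], [-0.002, 0.0, -1.0]]
wrist_force: [0.4, -0.0, 0.3]
gripper_width: 0.631
```

Call:
{"fn": "play_rows", "kwargs": {
  "commands": [
    [[0, 0, 0, 0, 0, 0, 0.8], [0, 0, 0, 0, 0, 0, 0.8], [0, 0, 0.002, 0, 0, 0, 0.8], [0, 0, 0.005, 0, 0, 0, 0.8], [0, 0, 0.01, 0, 0, 0, 0.8]]
  ]
}}

```text
time_s: 3.15
tcp_pos: [0.5768, 0.0036, 0.0909]
ee_rot: [[-0.97, -0.242, -0.002], [-0.242, 0.97, -0.0], [0.002, 0.0, -1.0]]
wrist_force: [0.2, 0.7, -2.3]
gripper_width: 0.321
```

Call:
{"fn": "play_rows", "kwargs": {
  "commands": [
    [[0, 0, 0.01, 0, 0, 0, 0.8], [0, 0, 0.03, 0, 0, 0, 0.8], [0, 0, 0.06, 0, 0, 0, 0.8], [0, 0, 0.085, 0, 0, 0, 0.8], [0, 0, 0.1, 0, 0, 0, 0.8]]
  ]
}}

```text
time_s: 3.65
tcp_pos: [0.5785, 0.0037, 0.1946]
ee_rot: [[-0.97, -0.243, 0.004], [-0.243, 0.97, 0.001], [-0.004, -0.0, -1.0]]
wrist_force: [0.4, 0.3, -3.1]
gripper_width: 0.321
```

Run:
```python
from h import *
from m import circ
d=np.load('w1.npz');P=d['P'];z=P[...,2];im=d['im'].astype(int)
m=(abs(z-.075)<.003)&(np.hypot(P[...,0]-.551,P[...,1]-.014)<.08)&(np.hypot(P[...,0]-.578,P[...,1]-.005)>.02);print('rim',circ(P[m]))
c=cap('side');print(c['s']['tcp_pos'],c['s']['wrist_force'],c['s']['gripper_width'])
Q=cloud(c);t=c['s']['tcp_pos'];m=(np.hypot(Q[...,0]-t[0],Q[...,1]-t[1])<.03)&(Q[...,2]>.085);q=Q[m];print(m.sum())
lo=q[q[:,2]<t[2]-.01]
print(lo[:,2].min());
for a in np.arange(.09,.19,.02):
    k=q[abs(q[:,2]-a)<.01]
    if len(k)>3: print(a,k.mean(0))
# tray from scene views, rim corners
for n in('scene','side'):
    e=np.load(n+'.npz');R=e['P'];i=e['im'].astype(int);b=((i[...,2]>i[...,0]*2+15)&(np.hypot(R[...,0]-.47,R[...,1]-.29)<.11)&(R[...,2]<.03)).astype(np.uint8)
    for zz in((.019,.03),(-.0,.01)):
        k=(b>0)&(R[...,2]>zz[0])&(R[...,2]<zz[1]);print(n,zz,cv2.minAreaRect(R[k][:,:2].astype(np.float32)*1000),R[k].mean(0))
save('s2.png',cv2.resize(c['image'][60:300,150:400],None,fx=2.4,fy=2.4))
```

```text
scene raw [0.5788 0.005  0.1136] [ 0.6092 -0.2852  0.0506] [0.4603 0.3057 0.0043]
 rodtop [0.5808 0.0037 0.1125] 104 [0.58035122 0.00374159 0.11236826]
 rim (array([0.5518, 0.0133, 0.0636]), 266)
 flange extents (array([0.555 , 0.0113, 0.0733]), 962)
 knobtop [ 0.61351171 -0.28738799  0.05000678] [0.02655508 0.02663814 0.00667695] 133
 lid (array([ 0.613 , -0.2876,  0.0727]), 45) ((0.6121246218681335, -0.2875315248966217), 0.07445339858531952) [ 0.62237968 -0.28997803  0.01944058]
 tray ((453.6778869628906, 303.8364562988281), (143.6871795654297, 188.8067169189453), 80.57891082763672) [0.00164027 0.00462875 0.02441461]
 brass 151
[[ 0.54995346  0.04685976]
 [ 0.53066707 -0.00700375]]
side raw [0.5811 0.0025 0.1111] [ 0.6135 -0.2872  0.0517] [0.4676 0.2924 0.0039]
 rodtop [0.5784 0.0073 0.1121] 137 [0.578767   0.00570192 0.1111988 ]
 rim (array([0.551 , 0.0155, 0.0636]), 294)
 flange extents (array([0.5486, 0.0264, 0.0678]), 1423)
 knobtop [ 0.61219601 -0.28585229  0.05074512] [0.0251176  0.02829847 0.00611158] 59
 lid (array([ 0.6129, -0.286 ,  0.0727]), 36) ((0.6110297441482544, -0.
[... 539 characters left out ...]
00002 [0.57754966 0.01528768 0.14999307]
0.17 [0.57754306 0.01503063 0.16977816]
scene (0.019, 0.03) ((469.3725280761719, 289.628173828125), (121.54920196533203, 151.53677368164062), 80.061279296875) [0.47676437 0.28851639 0.0231125 ]
scene (-0.0, 0.01) ((456.41741943359375, 302.16949462890625), (139.90704345703125, 183.93197631835938), 79.22449493408203) [0.46305932 0.29864091 0.00402631]
side (0.019, 0.03) ((469.0758361816406, 291.42169189453125), (121.4013671875, 150.16769409179688), 80.52976989746094) [0.46825637 0.29685337 0.02363142]
side (-0.0, 0.01) ((466.7044372558594, 287.2147216796875), (130.30996704101562, 146.88026428222656), 80.39451599121094) [0.46818607 0.29182147 0.00362242]
```

View pics/s2.png

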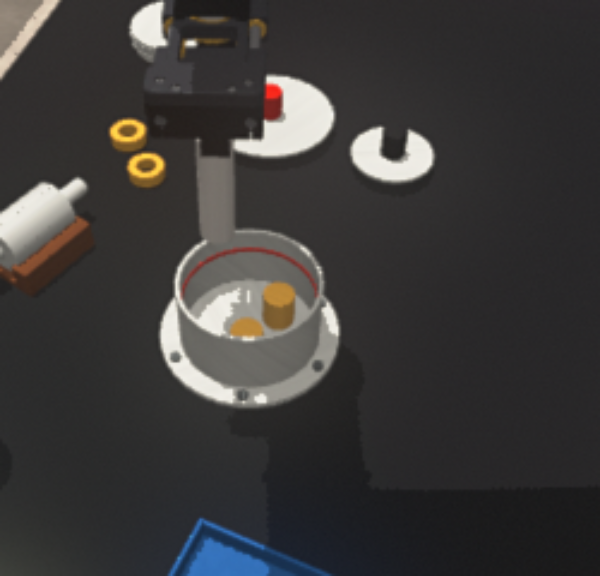

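The rod is held upright with its bottom at about z = 0.118, clear of the rim. The tray centre is (0.469, 0.290). I carry it over.

Call:
{"fn": "play_rows", "kwargs": {
  "commands": [
    [[-0.007, 0.02, 0, 0, 0, 0, 0.8], [-0.021, 0.055, 0, 0, 0, 0, 0.8], [-0.035, 0.09, 0, 0, 0, 0, 0.8], [-0.049, 0.125, 0, 0, 0, 0, 0.8], [-0.063, 0.16, 0, 0, 0, 0, 0.8]]
  ]
}}

```text
time_s: 4.2
tcp_pos: [0.5135, 0.1647, 0.1912]
ee_rot: [[-0.97, -0.242, -0.0], [-0.242, 0.97, -0.0], [0.0, 0.0, -1.0]]
wrist_force: [0.2, 0.4, -2.9]
gripper_width: 0.321
```

Call:
{"fn": "play_rows", "kwargs": {
  "commands": [
    [[-0.014, 0.035, 0, 0, 0, 0, 0.8], [-0.026, 0.07, 0, 0, 0, 0, 0.8], [-0.038, 0.1, 0, 0, 0, 0, 0.8], [-0.044, 0.12, 0, 0, 0, 0, 0.8], [-0.046, 0.127, 0, 0, 0, 0, 0.8]]
  ]
}}

```text
time_s: 4.7
tcp_pos: [0.4676, 0.2924, 0.1911]
ee_rot: [[-0.97, -0.245, -0.0], [-0.245, 0.97, 0.0], [0.0, 0.0, -1.0]]
wrist_force: [0.5, -0.3, -1.4]
gripper_width: 0.319
```

Call:
{"fn": "play_rows", "kwargs": {
  "commands": [
    [[0, 0, -0.02, 0, 0, 0, 0.8], [0, 0, -0.05, 0, 0, 0, 0.8], [0, 0, -0.075, 0, 0, 0, 0.8], [0, 0, -0.09, 0, 0, 0, 0.8], [0, 0, -0.096, 0, 0, 0, 0.8]]
  ]
}}

```text
time_s: 5.2
tcp_pos: [0.4677, 0.289, 0.0934]
ee_rot: [[-0.97, -0.241, -0.003], [-0.241, 0.97, -0.003], [0.004, -0.002, -1.0]]
wrist_force: [0.1, 0.3, -1.5]
gripper_width: 0.322
```

Run:
```python
from h import *
c=cap('side');print(c['s']['tcp_pos'],c['s']['wrist_force'],c['s']['gripper_width'])
save('s3.png',cv2.resize(c['image'][130:384,150:400],None,fx=2.3,fy=2.3))
```

```text
[0.46766416 0.28904048 0.09341293] [ 0.12341097  0.29023369 -1.51162301] 0.3217873604150398
```

View pics/s3.png

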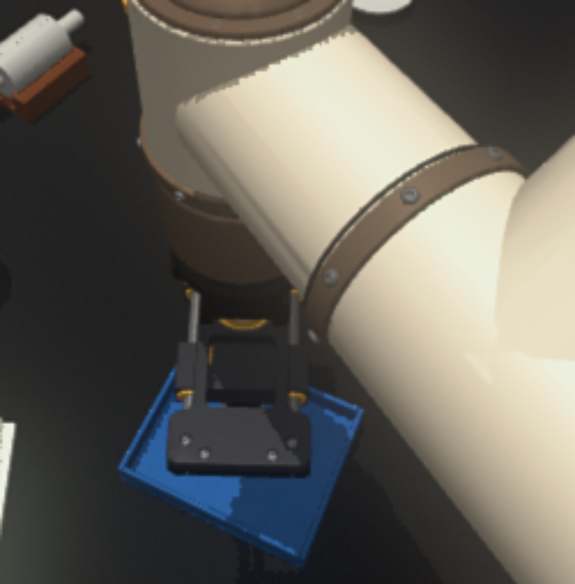

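The gripper is over the tray and hides the rod. I lower gently while watching the force.

Call:
{"fn": "play_rows", "kwargs": {
  "commands": [
    [[0, 0, -0.004, 0, 0, 0, 0.8], [0, 0, -0.007, 0, 0, 0, 0.8], [0, 0, -0.01, 0, 0, 0, 0.8], [0, 0, -0.012, 0, 0, 0, 0.8], [0, 0, -0.012, 0, 0, 0, 0.8]]
  ]
}}

```text
time_s: 5.75
tcp_pos: [0.4684, 0.2906, 0.0833]
ee_rot: [[-0.97, -0.242, -0.0], [-0.242, 0.97, -0.0], [0.0, -0.0, -1.0]]
wrist_force: [-0.8, 0.2, -2.0]
gripper_width: 0.319
```

Call:
{"fn": "play_rows", "kwargs": {
  "commands": [
    [[0, 0, -0.001, 0, 0, 0, 0.8], [0, 0, -0.002, 0, 0, 0, 0.8], [0, 0, -0.003, 0, 0, 0, 0.8], [0, 0, -0.003, 0, 0, 0, 0.8], [0, 0, -0.003, 0, 0, 0, 0.8]]
  ]
}}

```text
time_s: 6.25
tcp_pos: [0.4685, 0.2907, 0.0803]
ee_rot: [[-0.97, -0.242, 0.0], [-0.242, 0.97, -0.0], [0.0, -0.0, -1.0]]
wrist_force: [0.2, -0.3, -1.8]
gripper_width: 0.316
```

Call:
{"fn": "play_rows", "kwargs": {
  "commands": [
    [[0, 0, -0.001, 0, 0, 0, 0.8], [0, 0, -0.001, 0, 0, 0, 0.8], [0, 0, -0.002, 0, 0, 0, 0.8], [0, 0, -0.002, 0, 0, 0, 0.8], [0, 0, -0.002, 0, 0, 0, 0.8]]
  ]
}}

```text
time_s: 6.75
tcp_pos: [0.4692, 0.2912, 0.0794]
ee_rot: [[-0.97, -0.243, 0.002], [-0.243, 0.97, 0.001], [-0.002, 0.001, -1.0]]
wrist_force: [-0.1, 0.0, 4.7]
gripper_width: 0.315
```

Contact: the force rose from -1.8 to +4.7 N, with the TCP at 0.079 as predicted. I release and rise.

Call:
{"fn": "play_rows", "kwargs": {
  "commands": [
    [[0, 0, 0.001, 0, 0, 0, 0.6], [0, 0, 0.001, 0, 0, 0, 0.3], [0, 0, 0.001, 0, 0, 0, 0], [0, 0, 0.001, 0, 0, 0, 0], [0, 0, 0.001, 0, 0, 0, 0]]
  ]
}}

```text
time_s: 7.25
tcp_pos: [0.4684, 0.2905, 0.079]
ee_rot: [[-0.97, -0.242, -0.0], [-0.242, 0.97, -0.0], [0.001, -0.0, -1.0]]
wrist_force: [-0.8, -0.1, -0.6]
gripper_width: 0.674
```

Call:
{"fn": "play_rows", "kwargs": {
  "commands": [
    [[0, 0, 0, 0, 0, 0, 0], [0, 0, 0, 0, 0, 0, 0], [0, 0, 0.005, 0, 0, 0, 0], [0, 0, 0.03, 0, 0, 0, 0], [0, 0, 0.06, 0, 0, 0, 0]]
  ]
}}

```text
time_s: 7.75
tcp_pos: [0.4679, 0.29, 0.1392]
ee_rot: [[-0.97, -0.242, -0.002], [-0.242, 0.97, -0.002], [0.003, -0.002, -1.0]]
wrist_force: [1.6, 0.4, 0.2]
gripper_width: 0.99
```

Call:
{"fn": "play_rows", "kwargs": {
  "commands": [
    [[0, 0, 0.04, 0, 0, 0, 0], [0, -0.02, 0.06, 0, 0, 0, 0], [0.01, -0.06, 0.06, 0, 0, 0, 0], [0.02, -0.1, 0.06, 0, 0, 0, 0], [0.03, -0.14, 0.06, 0, 0, 0, 0]]
  ]
}}

```text
time_s: 8.25
tcp_pos: [0.4986, 0.1495, 0.2002]
ee_rot: [[-0.97, -0.243, 0.001], [-0.243, 0.97, 0.001], [-0.001, 0.0, -1.0]]
wrist_force: [0.7, 0.3, -0.4]
gripper_width: 1.0
```

Call:
{"fn": "play_rows", "kwargs": {
  "commands": [
    [[0.01, -0.04, 0, 0, 0, 0, 0], [0.02, -0.08, 0, 0, 0, 0, 0], [0.03, -0.12, 0, 0, 0, 0, 0], [0.04, -0.16, 0, 0, 0, 0, 0], [0.05, -0.2, 0, 0, 0, 0, 0]]
  ]
}}

```text
time_s: 8.75
tcp_pos: [0.5487, -0.051, 0.2]
ee_rot: [[-0.97, -0.243, 0.001], [-0.243, 0.97, 0.0], [-0.001, -0.0, -1.0]]
wrist_force: [0.7, 0.2, 0.3]
gripper_width: 1.003
```

Call:
{"fn": "play_rows", "kwargs": {
  "commands": [
    [[0.012, -0.04, 0, 0, 0, 0, 0], [0.025, -0.085, 0, 0, 0, 0, 0], [0.038, -0.13, 0, 0, 0, 0, 0], [0.05, -0.175, 0, 0, 0, 0, 0], [0.063, -0.22, 0, 0, 0, 0, 0]]
  ]
}}

```text
time_s: 9.25
tcp_pos: [0.6117, -0.2712, 0.1998]
ee_rot: [[-0.97, -0.242, 0.0], [-0.242, 0.97, -0.0], [-0.0, -0.0, -1.0]]
wrist_force: [1.5, 0.8, -0.0]
gripper_width: 1.002
```

Run:
```python
from h import *
ims=[]
for n in('scene','side'):
    c=cap(n);P=cloud(c);z=P[...,2]
    m=(z>.03)&(z<.13)&(np.hypot(P[...,0]-.469,P[...,1]-.29)<.06)
    for a in(.04,.06,.08,.1):
        k=m&(abs(z-a)<.01);print(n,a,np.median(P[k],0).round(4),k.sum())
    k=m&(z>.103);print('top',P[k].mean(0),k.sum())
    ims.append(c['image'])
c=cap('wrist');P=cloud(c);z=P[...,2];print(c['s']['tcp_pos'])
im=c['image'].astype(int)
m=(im[...,0]>90)&(im[...,1]<50)&(im[...,0]>2*im[...,1])&(z>.044)&(np.hypot(P[...,0]-.613,P[...,1]+.287)<.04);print('knob',(P[m].min(0)+P[m].max(0))/2,P[m].max(0)-P[m].min(0))
save('w4.png',np.hstack([ims[0][100:280,170:420],cv2.resize(c['image'],(330,180))]))
```

```text
scene 0.04 [0.4812 0.281  0.04  ] 61
scene 0.06 [0.4812 0.2817 0.0603] 68
scene 0.08 [0.4806 0.2807 0.0798] 66
scene 0.1 [0.477  0.2854 0.1063] 118
top [0.47344348 0.28862147 0.10804104] 72
side 0.04 [0.4674 0.3048 0.04  ] 76
side 0.06 [0.4671 0.3047 0.0607] 79
side 0.08 [0.4671 0.3043 0.0804] 86
side 0.1 [0.4698 0.2952 0.1079] 328
top [0.47086533 0.29314344 0.10815794] 281
[ 0.61174432 -0.27434464  0.19811757]
knob [ 0.60707616 -0.28663609  0.05101922] [0.01745584 0.02377676 0.00351387]
```

View pics/w4.png

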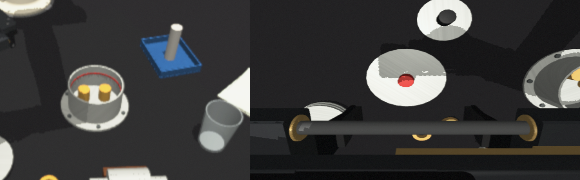

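The rod stands upright in the tray with its top at z = 0.108, around (0.471, 0.291). The wrist view (right half) shows the red knob at (405,78) between the fingers. I descend on the knob.

Call:
{"fn": "play_rows", "kwargs": {
  "commands": [
    [[0.001, -0.008, -0.03, 0, 0, 0, 0], [0.001, -0.016, -0.06, 0, 0, 0, 0], [0.001, -0.016, -0.095, 0, 0, 0, 0], [0.001, -0.016, -0.125, 0, 0, 0, 0], [0.001, -0.016, -0.145, 0, 0, 0, 0]]
  ]
}}

```text
time_s: 9.9
tcp_pos: [0.6111, -0.2837, 0.0523]
ee_rot: [[-0.97, -0.243, -0.003], [-0.243, 0.97, 0.001], [0.003, 0.002, -1.0]]
wrist_force: [0.3, 0.6, -1.1]
gripper_width: 0.998
```

Call:
{"fn": "play_rows", "kwargs": {
  "commands": [
    [[0, 0, -0.012, 0, 0, 0, 0], [0, 0, -0.022, 0, 0, 0, 0], [0, 0, -0.028, 0, 0, 0, 0], [0, 0, -0.031, 0, 0, 0, 0], [0, 0, -0.031, 0, 0, 0, 0]]
  ]
}}

```text
time_s: 10.4
tcp_pos: [0.6128, -0.2853, 0.0238]
ee_rot: [[-0.97, -0.243, 0.001], [-0.243, 0.97, -0.0], [-0.001, -0.0, -1.0]]
wrist_force: [0.1, -0.2, 0.4]
gripper_width: 1.001
```

Run:
```python
from h import *
c=cap('side');print(c['s']['tcp_pos'],c['s']['wrist_force'],c['s']['gripper_width'])
save('s5.png',cv2.resize(c['image'][40:180,200:360],None,fx=4,fy=4))
```

```text
[ 0.61277557 -0.28533086  0.02377762] [ 0.08160828 -0.2222196   0.4276684 ] 1.0013388451203864
```

View pics/s5.png

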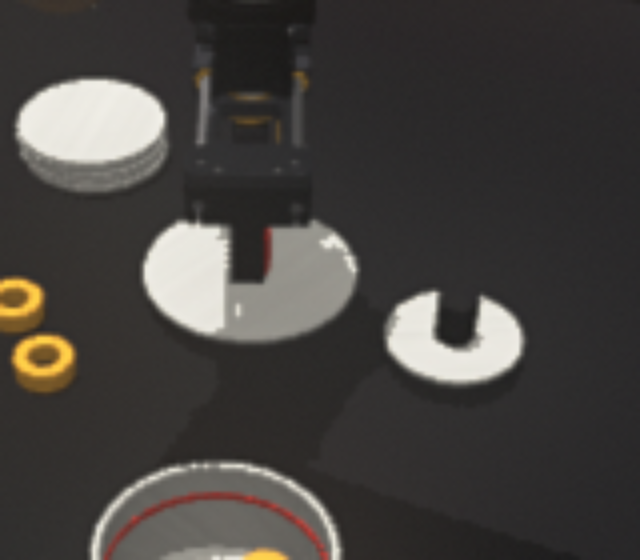

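The fingers straddle the red knob at (268,250) with the tips just above the flange. I close.

Call:
{"fn": "play_rows", "kwargs": {
  "commands": [
    [[0, 0, 0, 0, 0, 0, 0.5], [0, 0, 0, 0, 0, 0, 0.85], [0, 0, 0, 0, 0, 0, 0.85], [0, 0, 0, 0, 0, 0, 0.85], [0, 0, 0, 0, 0, 0, 0.85]]
  ]
}}

```text
time_s: 10.95
tcp_pos: [0.6125, -0.2854, 0.0234]
ee_rot: [[-0.97, -0.242, 0.0], [-0.242, 0.97, -0.0], [-0.0, -0.0, -1.0]]
wrist_force: [0.1, 0.2, 0.1]
gripper_width: 0.628
```

Call:
{"fn": "play_rows", "kwargs": {
  "commands": [
    [[0, 0, 0, 0, 0, 0, 0.85], [0, 0, 0, 0, 0, 0, 0.85], [0, 0, 0, 0, 0, 0, 0.85], [0, 0, 0, 0, 0, 0, 0.85], [0, 0, 0, 0, 0, 0, 0.85]]
  ]
}}

```text
time_s: 11.45
tcp_pos: [0.6126, -0.2855, 0.0234]
ee_rot: [[-0.97, -0.242, 0.0], [-0.242, 0.97, -0.0], [-0.0, -0.0, -1.0]]
wrist_force: [-0.2, -1.0, -1.0]
gripper_width: 0.293
```

Call:
{"fn": "play_rows", "kwargs": {
  "commands": [
    [[0, 0, 0.004, 0, 0, 0, 0.85], [0, 0, 0.012, 0, 0, 0, 0.85], [0, 0, 0.025, 0, 0, 0, 0.85], [0, 0, 0.045, 0, 0, 0, 0.85], [0, 0, 0.065, 0, 0, 0, 0.85]]
  ]
}}

```text
time_s: 11.95
tcp_pos: [0.6124, -0.2853, 0.0897]
ee_rot: [[-0.97, -0.242, -0.0], [-0.242, 0.97, 0.0], [0.0, 0.0, -1.0]]
wrist_force: [0.1, -0.2, -2.8]
gripper_width: 0.294
```

Call:
{"fn": "play_rows", "kwargs": {
  "commands": [
    [[0, 0, 0.02, 0, 0, 0, 0.85], [0, 0, 0.04, 0, 0, 0, 0.85], [0, 0, 0.055, 0, 0, 0, 0.85], [0, 0, 0.06, 0, 0, 0, 0.85], [0, 0, 0.06, 0, 0, 0, 0.85]]
  ]
}}

```text
time_s: 12.45
tcp_pos: [0.6129, -0.2853, 0.1498]
ee_rot: [[-0.97, -0.242, 0.002], [-0.242, 0.97, -0.0], [-0.002, -0.001, -1.0]]
wrist_force: [0.0, 0.2, -3.4]
gripper_width: 0.292
```

```bash
cat > lid.py <<'E'
from h import *
for n in('scene','side'):
    c=cap(n);P=cloud(c);t=c['s']['tcp_pos'];z=P[...,2];zf=t[2]-.004
    m=(abs(z-zf)<.009)&(np.hypot(P[...,0]-t[0],P[...,1]-t[1])<.085)&(c['image'].min(2)>70)&(np.hypot(P[...,0]-t[0],P[...,1]-t[1])>.03)
    q=P[m];A=np.c_[q[:,:2]-t[:2],np.ones(len(q))]
    for _ in range(4):
        s=np.linalg.lstsq(A,q[:,2],rcond=None)[0];e=abs(A@s-q[:,2])<.003;A,q=A[e],q[e]
    h=cv2.convexHull(q[:,:2].astype(np.float32));(cc,rr)=cv2.minEnclosingCircle(h)
    print(n,t.round(4),'plane',s.round(4),len(q),'circ',np.round(cc,4),round(rr,4),c['s']['wrist_force'].round(1),c['s']['gripper_width'])
    np.save(n+'_l.npy',c['image'])
E
python3 lid.py
```

```text
scene [ 0.6129 -0.2853  0.1498] plane [ 0.0025 -0.0017  0.1459] 2868 circ [ 0.6125 -0.2853] 0.0739 [ 0.   0.2 -3.4] 0.2917523402716778
side [ 0.6123 -0.2851  0.1484] plane [ 0.0012 -0.0015  0.1443] 1211 circ [ 0.6137 -0.284 ] 0.0753 [-0.1  0.1 -3.9] 0.29149527906898104
```

The lid is held level (slope under 0.3°) and centred on the TCP. I carry it to the pot centre at (0.551, 0.0145).

Call:
{"fn": "play_rows", "kwargs": {
  "commands": [
    [[-0.003, 0.015, 0, 0, 0, 0, 0.85], [-0.009, 0.045, 0, 0, 0, 0, 0.85], [-0.016, 0.08, 0, 0, 0, 0, 0.85], [-0.023, 0.115, 0, 0, 0, 0, 0.85], [-0.031, 0.15, 0, 0, 0, 0, 0.85]]
  ]
}}

```text
time_s: 13.05
tcp_pos: [0.5803, -0.1335, 0.1473]
ee_rot: [[-0.97, -0.242, -0.002], [-0.242, 0.97, 0.0], [0.002, 0.001, -1.0]]
wrist_force: [1.3, 1.4, -3.6]
gripper_width: 0.291
```

Call:
{"fn": "play_rows", "kwargs": {
  "commands": [
    [[-0.007, 0.035, 0, 0, 0, 0, 0.85], [-0.014, 0.07, 0, 0, 0, 0, 0.85], [-0.021, 0.105, 0, 0, 0, 0, 0.85], [-0.027, 0.135, 0, 0, 0, 0, 0.85], [-0.031, 0.15, 0, 0, 0, 0, 0.85]]
  ]
}}

```text
time_s: 13.55
tcp_pos: [0.5491, 0.0171, 0.1477]
ee_rot: [[-0.97, -0.245, -0.001], [-0.245, 0.97, 0.0], [0.001, 0.0, -1.0]]
wrist_force: [0.7, -0.4, -3.9]
gripper_width: 0.292
```

Call:
{"fn": "play_rows", "kwargs": {
  "commands": [
    [[0, 0, -0.01, 0, 0, 0, 0.85], [0, 0, -0.025, 0, 0, 0, 0.85], [0, 0, -0.035, 0, 0, 0, 0.85], [0, 0, -0.042, 0, 0, 0, 0.85], [0, 0, -0.045, 0, 0, 0, 0.85]]
  ]
}}

```text
time_s: 14.05
tcp_pos: [0.55, 0.0139, 0.1022]
ee_rot: [[-0.97, -0.241, -0.002], [-0.241, 0.97, -0.001], [0.002, -0.0, -1.0]]
wrist_force: [-0.9, -0.1, -2.0]
gripper_width: 0.293
```

```bash
python3 lid.py
python3 - <<'E'
from h import *
save('l6.png',np.hstack([cv2.resize(np.load(n+'_l.npy')[a:a+130,b:b+130],(390,390)) for n,a,b in(('scene',120,200),('side',110,190))]))
E
```

```text
scene [0.55   0.0139 0.1022] plane [-0.0046 -0.0016  0.0983] 1530 circ [0.5497 0.0131] 0.0739 [-0.9 -0.1 -2. ] 0.2925226750120347
side [0.5501 0.014  0.1022] plane [-0.0008 -0.0018  0.0982] 1705 circ [0.5492 0.0148] 0.0736 [-0.6  1.1 -3.3] 0.2947245402515084
```

View pics/l6.png

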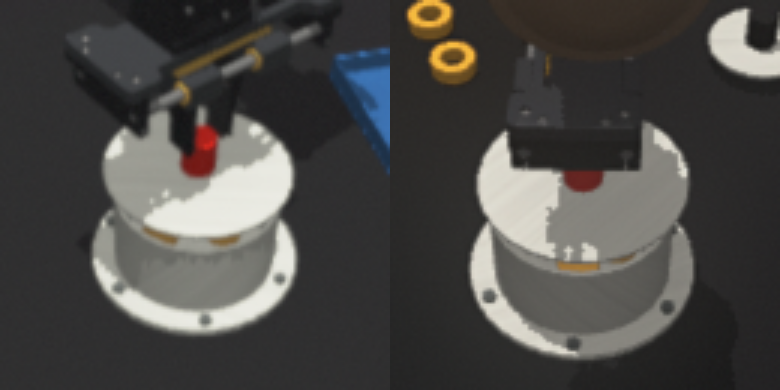

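In both views the lid (flange centre about (198,170) and (583,190)) hovers level and centred over the pot. I lower it.

Call:
{"fn": "play_rows", "kwargs": {
  "commands": [
    [[0.001, 0, -0.004, 0, 0, 0, 0.85], [0.001, 0, -0.008, 0, 0, 0, 0.85], [0.001, 0, -0.012, 0, 0, 0, 0.85], [0.001, 0, -0.015, 0, 0, 0, 0.85], [0.001, 0, -0.016, 0, 0, 0, 0.85]]
  ]
}}

```text
time_s: 14.65
tcp_pos: [0.5512, 0.0146, 0.0869]
ee_rot: [[-0.97, -0.242, -0.001], [-0.242, 0.97, -0.0], [0.001, 0.0, -1.0]]
wrist_force: [-0.4, -0.3, -2.5]
gripper_width: 0.294
```

Call:
{"fn": "play_rows", "kwargs": {
  "commands": [
    [[0, 0, -0.001, 0, 0, 0, 0.85], [0, 0, -0.002, 0, 0, 0, 0.85], [0, 0, -0.003, 0, 0, 0, 0.85], [0, 0, -0.004, 0, 0, 0, 0.85], [0, 0, -0.004, 0, 0, 0, 0.85]]
  ]
}}

```text
time_s: 15.15
tcp_pos: [0.5514, 0.0147, 0.0832]
ee_rot: [[-0.97, -0.242, -0.0], [-0.242, 0.97, -0.0], [0.0, 0.0, -1.0]]
wrist_force: [0.2, 0.5, -3.1]
gripper_width: 0.293
```

Call:
{"fn": "play_rows", "kwargs": {
  "commands": [
    [[0, 0, -0.001, 0, 0, 0, 0.85], [0, 0, -0.001, 0, 0, 0, 0.85], [0, 0, -0.0015, 0, 0, 0, 0.85], [0, 0, -0.0015, 0, 0, 0, 0.85], [0, 0, -0.0015, 0, 0, 0, 0.85]]
  ]
}}

```text
time_s: 15.65
tcp_pos: [0.5516, 0.0147, 0.0823]
ee_rot: [[-0.97, -0.242, 0.0], [-0.242, 0.97, 0.0], [-0.0, -0.0, -1.0]]
wrist_force: [-1.1, 0.3, 1.0]
gripper_width: 0.292
```

The force reversed to +1 N at TCP 0.0823, so the lid is on the rim. I release and withdraw.

Call:
{"fn": "play_rows", "kwargs": {
  "commands": [
    [[0, 0, 0, 0, 0, 0, 0.6], [0, 0, 0, 0, 0, 0, 0.3], [0, 0, 0, 0, 0, 0, 0], [0, 0, 0, 0, 0, 0, 0], [0, 0, 0, 0, 0, 0, 0]]
  ]
}}

```text
time_s: 16.15
tcp_pos: [0.5516, 0.0147, 0.0819]
ee_rot: [[-0.97, -0.242, 0.0], [-0.242, 0.97, 0.0], [-0.0, -0.0, -1.0]]
wrist_force: [0.3, -0.4, -0.5]
gripper_width: 0.663
```

Call:
{"fn": "play_rows", "kwargs": {
  "commands": [
    [[0, 0, 0, 0, 0, 0, 0], [0, 0, 0, 0, 0, 0, 0], [0, 0, 0.005, 0, 0, 0, 0], [0, 0, 0.025, 0, 0, 0, 0], [0, 0, 0.05, 0, 0, 0, 0]]
  ]
}}

```text
time_s: 16.65
tcp_pos: [0.5507, 0.0144, 0.1317]
ee_rot: [[-0.97, -0.242, -0.003], [-0.242, 0.97, -0.001], [0.003, -0.0, -1.0]]
wrist_force: [0.3, 0.2, 0.5]
gripper_width: 0.988
```

Call:
{"fn": "play_rows", "kwargs": {
  "commands": [
    [[0, 0, 0.04, 0, 0, 0, 0], [0, 0, 0.08, 0, 0, 0, 0], [0, -0.04, 0.1, 0, 0, 0, 0], [0, -0.08, 0.1, 0, 0, 0, 0], [0, -0.12, 0.1, 0, 0, 0, 0]]
  ]
}}

```text
time_s: 17.15
tcp_pos: [0.5518, -0.1063, 0.2336]
ee_rot: [[-0.97, -0.244, 0.003], [-0.244, 0.97, 0.0], [-0.003, -0.0, -1.0]]
wrist_force: [0.6, 0.5, -1.4]
gripper_width: 0.996
```

Call:
{"fn": "play_rows", "kwargs": {
  "commands": [
    [[0, -0.04, 0, 0, 0, 0, 0], [0, -0.07, 0, 0, 0, 0, 0], [0, -0.08, 0, 0, 0, 0, 0], [0, -0.08, 0, 0, 0, 0, 0], [0, -0.08, 0, 0, 0, 0, 0]]
  ]
}}

```text
time_s: 17.65
tcp_pos: [0.5515, -0.1847, 0.2319]
ee_rot: [[-0.97, -0.243, 0.0], [-0.243, 0.97, 0.0], [-0.0, 0.0, -1.0]]
wrist_force: [-0.4, 0.5, 0.5]
gripper_width: 1.001
```

```bash
sed "s/t=c\['s'\]\['tcp_pos'\]/t=np.array([.551,.0145,.083])/" lid.py > lid2.py; python3 lid2.py
python3 - <<'E'
from h import *
save('l7.png',np.hstack([np.load(n+'_l.npy')[60:384,120:510] for n in('scene','side')]))
E
```

```text
scene [0.551  0.0145 0.083 ] plane [-0.0007  0.0014  0.0785] 1710 circ [0.5513 0.0133] 0.0739 [-0.4  0.5  0.5] 1.0011429090414792
side [0.551  0.0145 0.083 ] plane [-0.0004  0.0001  0.0784] 2284 circ [0.5519 0.0147] 0.0738 [ 0.1  0.1 -0.5] 1.0045241196226529
```

View pics/l7.png

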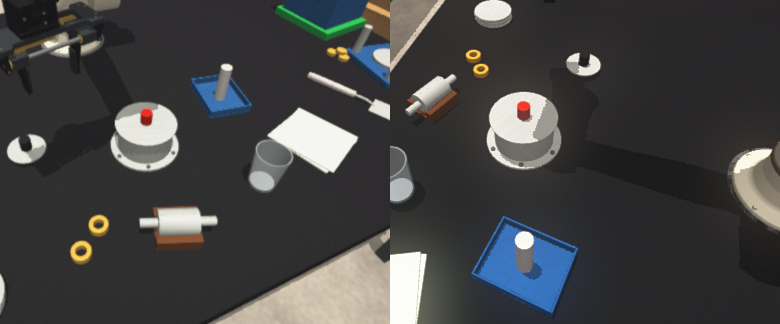

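The lid sits level: its flange top is at 0.0785 against an ideal 0.079, and its centre is within 2 mm of the pot's. The rod stands in the tray at (225,83) and (524,252), and the gripper is clear.

```bash
python3 -c "from station import r; print(r.finish_job())"
```

```text
the job is handed in; nothing more can be done
None
```

The long rod now stands upright in the blue tray, and the large lid is on the pot and released. I handed the job in at about 18 s of the 64 s allowed; no verdict was reported.

Last checks:
- **Rod:** its top is at z ≈ 0.108 m, about 2 mm from the tray centre by measurement. It looks upright from both cameras.
- **Lid:** its flange top is at 0.0785 m against a nominal 0.079. Its slope is under 0.1°, and it is centred within about 2 mm of the pot.
- **Arm:** the gripper is open and clear of everything, and the wrist force is near zero.

The calibrated views disagreed by 1–2 mm on the pot centre, well inside the tolerances. The rod appears to have slipped about 3 mm in the grip during the lift, because the fingers finished closing late. I allowed for that when setting it down. No check failed.

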